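# Stack the spare roller sleeves in their cradle

## Task

Put the five spare roller sleeves away in the grey cradle: lay the red, yellow and blue ones each in the groove that has the tag of its own colour, then stack the black and the white one on top of them, each in the hollow that has the tag of its own colour. Each should lie along its groove, about centred over its length, and all five must be left lying still.

Things in the scene. Friction and masses are not known exactly. Their poses are not given: they have to be found in the camera images.
- roller_red: red roller sleeve: a plain red cylinder, 40 mm diameter, 52 mm long, 0.15 kg, with a grey steel core showing at both flat ends. It lies on its side on the table and can roll. Origin at its middle, 20 mm above the table; x is the roller's axis (level; y and z turn as it rolls). Gripped from above across its flat ends (52 mm) it needs no room at its sides in the cradle.
- roller_yellow: yellow roller sleeve: a plain yellow cylinder, 40 mm diameter, 52 mm long, 0.15 kg, with a grey steel core showing at both flat ends. It lies on its side on the table and can roll. Origin at its middle, 20 mm above the table; x is the roller's axis (level; y and z turn as it rolls). Gripped from above across its flat ends (52 mm) it needs no room at its sides in the cradle.
- roller_blue: blue roller sleeve: a plain blue cylinder, 40 mm diameter, 52 mm long, 0.15 kg, with a grey steel core showing at both flat ends. It lies on its side on the table and can roll. Origin at its middle, 20 mm above the table; x is the roller's axis (level; y and z turn as it rolls). Gripped from above across its flat ends (52 mm) it needs no room at its sides in the cradle.
- roller_black: black roller sleeve: a plain black cylinder, 40 mm diameter, 52 mm long, 0.15 kg, with a grey steel core showing at both flat ends. It lies on its side on the table and can roll. Origin at its middle, 20 mm above the table; x is the roller's axis (level; y and z turn as it rolls). Gripped from above across its flat ends (52 mm) it needs no room at its sides in the cradle.
- roller_white: white roller sleeve: a plain white cylinder, 40 mm diameter, 52 mm long, 0.15 kg, with a grey steel core showing at both flat ends. It lies on its side on the table and can roll. Origin at its middle, 20 mm above the table; x is the roller's axis (level; y and z turn as it rolls). Gripped from above across its flat ends (52 mm) it needs no room at its sides in the cradle.
- tag_red: red tag, a flat plate 24 x 28 x 2 mm fixed on the cradle's near edge; origin under its centre, 6 mm above the table, z up. The middle of its groove is 50 mm along its +x; a roller in it lies parallel to x, its middle 27 mm above this origin (33 mm above the table). The cradle: a fixed grey plate, 130 x 196 x 6 mm, with three parallel grooves 48 mm apart.
- tag_yellow: yellow tag, a flat plate 24 x 28 x 2 mm fixed on the cradle's near edge; origin under its centre, 6 mm above the table, z up. The middle of its groove is 50 mm along its +x; a roller in it lies parallel to x, its middle 27 mm above this origin (33 mm above the table). A groove is two green bars 36 mm long, tops 18 mm above the table.
- tag_blue: blue tag, a flat plate 24 x 28 x 2 mm fixed on the cradle's near edge; origin under its centre, 6 mm above the table, z up. The middle of its groove is 50 mm along its +x; a roller in it lies parallel to x, its middle 27 mm above this origin (33 mm above the table). Which tag marks which groove differs at each start.
- tag_black: black tag, a flat plate 24 x 28 x 2 mm fixed on the cradle's far edge; origin under its centre, 6 mm above the table, z up. It marks a hollow midway between two grooves, in the upper tier: the middle is 50 mm along its -x; a roller there rests on the two below, parallel to x, its middle 59 mm above this origin. All tags share the cradle's heading.
- tag_white: white tag, a flat plate 24 x 28 x 2 mm fixed on the cradle's far edge; origin under its centre, 6 mm above the table, z up. It marks a hollow midway between two grooves, in the upper tier: the middle is 50 mm along its -x; a roller there rests on the two below, parallel to x, its middle 59 mm above this origin. Which hollow is whose differs at each start.
Things that resemble listed ones, but are neither listed nor needed, are in the scene too. What is shaped like the roller_black but purple or turquoise is not meant.

How it is judged:
On the way:
1. the red, yellow and blue rollers lie in the grooves with the tags of their own colours (x of roller_red in the frame of tag_red between 0.038 and 0.062 m and y of roller_red in the frame of tag_red between -0.008 and 0.008 m and z of roller_red in the frame of tag_red between 0.021 and 0.033 m and angle between the x axis of roller_red and the x axis of tag_red, either way round below 0.2 rad and x of roller_yellow in the frame of tag_yellow between 0.038 and 0.062 m and y of roller_yellow in the frame of tag_yellow between -0.008 and 0.008 m and z of roller_yellow in the frame of tag_yellow between 0.021 and 0.033 m and angle between the x axis of roller_yellow and the x axis of tag_yellow, either way round below 0.2 rad and x of roller_blue in the frame of tag_blue between 0.038 and 0.062 m and y of roller_blue in the frame of tag_blue between -0.008 and 0.008 m and z of roller_blue in the frame of tag_blue between 0.021 and 0.033 m and angle between the x axis of roller_blue and the x axis of tag_blue, either way round below 0.2 rad), for 0.2 s.
At the end, for the whole second after the job is handed in: Each roller lies in the groove (red, yellow, blue) or upper hollow (black, white) with its own colour's tag: within 12 mm of the middle along it, 8 mm across, 6 mm of resting height, axis within 0.2 rad, all at rest (under 0.02 m/s) (all of step 1 and x of roller_black in the frame of tag_black between -0.062 and -0.038 m and y of roller_black in the frame of tag_black between -0.008 and 0.008 m and z of roller_black in the frame of tag_black between 0.053 and 0.065 m and angle between the x axis of roller_black and the x axis of tag_black, either way round below 0.2 rad and x of roller_white in the frame of tag_white between -0.062 and -0.038 m and y of roller_white in the frame of tag_white between -0.008 and 0.008 m and z of roller_white in the frame of tag_white between 0.053 and 0.065 m and angle between the x axis of roller_white and the x axis of tag_white, either way round below 0.2 rad and linear speed of each of roller_red, roller_yellow, roller_blue, roller_black, roller_white below 0.02 m/s); the robot touches nothing.
It also fails if it takes over 128 s, if anything falls off the work surface, if the arm or the gripper's body presses on something with over 40 N, if the wrist force passes 120 N, or if a joint passes its speed limit or range.

## Robot

A 6-joint arm with a two-finger parallel gripper is mounted at the origin on a cart in front of the work surface, level with it; the furniture and walls round the work are solid. World frame = base frame: x ahead of the robot, y to its left, z up, the work surface at z = 0. Lengths are in m, angles in rad, forces in N, time in s.
With the tool pointing down it reaches from about 0.25 to 0.775 m from the base axis. Payload 4 kg.
Tool frame: the origin (TCP) lies midway between the tips of the shut fingers; the grasp point (between the pads) lies 19 mm behind it (robot.tcp_to_grasp is the distance from the TCP to the grasp point, in m); z points along the fingers, y is the line along which they close (so a half turn about z gives the same grasp; the last joint's range is limited). The gripper opens to 94 mm and grips with 3 to 60 N. Pads are 16 mm wide; open, the fingers measure 119 mm over their backs; the gripper's body (75 mm by 177 mm) begins 78 mm behind the grasp point.
Start: joints at [1.173, 0.087, 1.371, -0, 1.684, -0.103], TCP at [0.16, 0.526, 0.206] pointing down, gripper open.
Joint ranges: [-3.1, 3.1], [-0.76, 2.03], [0.27, 2.55], [-1.08, 4.22], [0.17, 2.65], [-2.57, 2.57]. Speed limits (rad/s): [2.79, 2.79, 3.14, 3.14, 3.14, 3.14].

## Interface

Orientations are given as [roll, pitch, yaw] about the fixed x, y, z axes, in that order (R = Rz(yaw) Ry(pitch) Rx(roll)).
In Python, from bench import robot, viewer gives the robot as it stands. The module is installed in compiled form; this text tells all that it offers.
- The arm moves only by the shell command python3 -m handwheel 'ROWS' [OPENING]. ROWS is JSON, a list of rows, each a list of 6 numbers: the shift along the tool's x, y, z in units of 0.2 m (1.0 is 0.2 m), then the turn, a rotation vector about the tool's x, y, z in units of 30 degrees (1.0 is 30 degrees). In form: [[x, y, z, wx, wy, wz], ...]. A call has 1 to 10 rows; each row is the pose to reach, as a shift and turn from the pose commanded when the call began, along the tool's axes at that moment; what a row does not reach only later rows make up. A row lasts 1/12 s, in which the tool goes at most 41.7 mm and 7.16 degrees, less where a joint would pass 70% of its speed; a pose out of reach is approached as far as the arm can. A call with a number of a shift or a turn outside -1 to 1 is refused whole. A call with a gripper value outside its range is refused whole. OPENING is the gripper's target within -1 to 1 (shut at 1, half-way at 0, fully open at -1), set as the call begins (- or left out, the last holds). The fingers move at their own pace and stop on an object; the grip force is fixed at half the most. Time passes only in rows, so rows that repeat a pose let the fingers close. It gives the time, the measured TCP pose, the force, the opening and the grip force at its end, in the units of the state.
- robot.get_obs(): the state, without advancing time (a new reading comes with each control period).
- viewer.snapshot(name): name is "scene" or "top"; returns the picture (420x560x3 uint8, red, green, blue); there is no depth.
- viewer.calibration(name): a dict with "fx", "fy", "cx", "cy" (pixels), "k1" (the pictures are not rectified: a ray, as slopes to the right and down, at radius r is drawn at 1 + k1 r^2 times it, then the intrinsics apply), "R" (3x3) and "t" (3): a world point X has camera coordinates R X + t. Camera axes: x right, y down, z forward; pixel columns grow to the right and rows downward; lengths in m; the calibration is good to about 2 mm. A picture is of the moment at which its call begins. calibration takes no time and is no camera call.
- robot.close_job(): hands the job in; it is judged then, once.
The state is a dict: "time": time; "joint_positions": joint angles; "qvel": joint speeds; "joint_torque": joint torques, N m; "tool_pos": TCP position; "ee_rot": TCP orientation; "wrist_force": force on the tool from outside, world axes, zero at the start; "wrist_torque": the same for the moment, N m; "width": finger opening in m; "finger_force": force on a finger pad.
Only numpy, scipy, OpenCV 4.12 (cv2) and the standard library are available. Lean on these libraries where they do the work, as an engineer would, in place of code of your own. Each camera call takes 0.05 s, during which the arm holds its last target. There are 200 camera calls.

## Working session

There is one attempt and no reset: what is moved stays moved. The work goes in short steps, Python scripts to look and compute and a shell command to move; the robot and the scene stay as the last step left them, time stands still between calls to the robot, and variables do not carry over. Pictures are saved under pics/ and viewed, at most 14 in all, crops included, and the job is handed in when it is done.

```bash
mkdir -p pics; python3 - <<'E'
from bench import robot, viewer
import cv2
for n in("scene","top"):
    im=viewer.snapshot(n); cv2.imwrite(f"pics/{n}0.png",im[:,:,::-1]); c=viewer.calibration(n); print(n,c)
print(robot.get_obs())
E
```

```text
scene {'fx': 516.2711170320306, 'fy': 516.2711170320306, 'cx': 278.55670375067916, 'cy': 218.66330150747083, 'k1': -0.030053198019856602, 'R': array([[ 0.45004621, -0.89297674,  0.00713772],
       [-0.66482532, -0.3403765 , -0.66494446],
       [ 0.59620945,  0.2945104 , -0.7468587 ]]), 't': array([-0.33360506,  0.41909031,  1.03879004])}
top {'fx': 406.9395923124086, 'fy': 406.9395923124086, 'cx': 276.8946749859066, 'cy': 203.07249639792005, 'k1': 0.01699127037904101, 'R': array([[-0.02185045, -0.99937256, -0.02787558],
       [-0.99809768,  0.02341342, -0.05703355],
       [ 0.05765042,  0.02657635, -0.99798303]]), 't': array([-0.01745878,  0.60779563,  0.98359206])}
{'time': 0.1, 'joint_positions': array([ 1.17288696e+00,  8.79121690e-02,  1.37209672e+00, -2.86251618e-06,
        1.68360703e+00, -1.03084117e-01]), 'qvel': array([ 1.47433667e-04, -1.38092626e-06, -4.52607216e-03,  9.49426155e-04,
        2.68867804e-04, -5.84558897e-04]), 'joint_torque': array([ 1.81104890e-03, -3.41250515e+01, -3.03302479e+01,  7.20014283e-02,
        3.05209262e-02, -1.08559800e-04]), 'tool_pos': array([0.15961888, 0.52581063, 0.20440749]), 'ee_rot': array([-3.13957984e+00, -2.05367280e-04,  2.84676688e+00]), 'wrist_force': array([ 0.23660179, -0.07881749,  1.45199548]), 'wrist_torque': array([ 0.02753587,  0.05390394, -0.02255401]), 'finger_force': 0.0, 'width': 0.0942540151125277}
```

View pics/scene0.png

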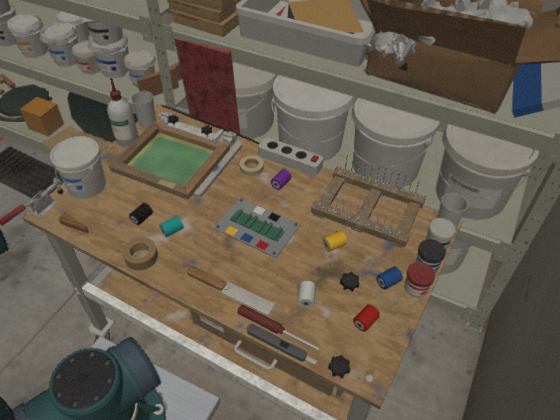

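View pics/top0.png

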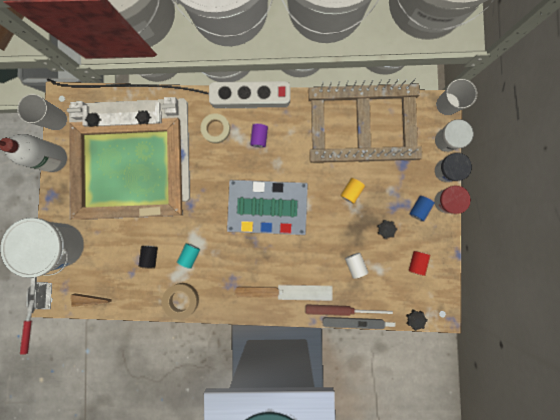

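The two pictures agree. Pixels below are in the top view.
- **Rollers:** red (419,263), yellow (353,190), blue (422,208), white (357,265), black (148,257).
- **Near tags:** yellow (247,227), blue (266,227), red (286,227).
- **Far tags:** white (258,187), black (278,187).
- **Black candidates:** the cylinder (148,257), the knobs (387,229) and (416,320), and the turquoise (188,256) and purple (259,135) cylinders. Only (148,257) is a black cylinder. The red jar (455,200) is too big to be a roller.

I'll measure and confirm all of this in one crop.

```bash
cat > h.py <<'E'
import numpy as np, cv2
from bench import robot, viewer
C={n:viewer.calibration(n) for n in("scene","top")}
def proj(n,X):
    c=C[n]; p=c["R"]@np.asarray(X,float)+c["t"]; s=p[:2]/p[2]; s=s*(1+c["k1"]*(s@s))
    return s*[c["fx"],c["fy"]]+[c["cx"],c["cy"]]
def ray(n,uv):
    c=C[n]; s=(np.asarray(uv,float)-[c["cx"],c["cy"]])/[c["fx"],c["fy"]]; d=s.copy()
    for _ in range(8): d=s/(1+c["k1"]*(d@d))
    return -c["R"].T@c["t"], c["R"].T@np.append(d,1)
def plane(n,uv,z):
    o,d=ray(n,uv); return o+d*(z-o[2])/d[2]
def tri(a,b):
    (o1,d1),(o2,d2)=ray("top",a),ray("scene",b)
    s=np.linalg.lstsq(np.c_[d1,-d2],o2-o1,rcond=None)[0]
    p,q=o1+s[0]*d1,o2+s[1]*d2; return (p+q)/2,np.linalg.norm(p-q)
def mask(im,col):
    h,s,v=[a.astype(int) for a in cv2.split(cv2.cvtColor(im,cv2.COLOR_RGB2HSV))]
    return {"red":((h<6)|(h>172))&(s>140)&(v>60),"yellow":(h>18)&(h<32)&(s>170)&(v>120),
     "blue":(h>104)&(h<122)&(s>120)&(v>50),"black":(v<55),"white":(s<40)&(v>150)}[col].astype(np.uint8)
def blob(im,col,near,win):
    """contour of the colour's blob nearest a pixel"""
    m=mask(im,col); w=np.zeros_like(m); u,v=map(int,near); w[max(v-win,0):v+win,max(u-win,0):u+win]=1
    m=cv2.morphologyEx(m*w,cv2.MORPH_OPEN,np.ones((2,2),np.uint8))
    cs=cv2.findContours(m,cv2.RETR_EXTERNAL,cv2.CHAIN_APPROX_NONE)[0]
    cs=[c for c in cs if cv2.contourArea(c)>25]
    c=max(cs,key=cv2.contourArea); M=cv2.moments(c)
    return c[:,0,:],np.array([M["m10"],M["m01"]])/M["m00"],M["m00"]
def roller(t,s,col,nt,ns):
    ct,pt,at=blob(t,col,nt,18); cs,ps,as_=blob(s,col,ns,18)
    X,e=tri(pt,ps)
    P=np.array([plane("top",p,.03)[:2] for p in ct])
    r=cv2.minAreaRect((P*1000).astype(np.float32)); b=cv2.boxPoints(r); E=[b[1]-b[0],b[2]-b[1]]
    l=max(E,key=np.linalg.norm); a=np.degrees(np.arctan2(l[1],l[0]))%180
    return X,e,a,r[1],pt,ps,ct,cs
E
cat > m0.py <<'E'
from h import *
t,s=viewer.snapshot("top"),viewer.snapshot("scene"); T,S=t.copy(),s.copy()
np.set_printoptions(precision=4,suppress=True)
for c,a,b in [("red",(419,263),(366,317)),("yellow",(353,190),(335,240)),("blue",(422,208),(389,277)),("white",(357,265),(307,293)),("black",(148,257),(141,213))]:
    X,e,ang,wh,pt,ps,ct,cs=roller(t,s,c,a,b); print(c,X,"gap",round(e,4),"ang",round(ang,1),np.round(wh,1),pt,ps)
    cv2.polylines(T,[ct],True,(0,255,0)); cv2.polylines(S,[cs],True,(0,255,0))
tg={}
for c,a,b in [("red",(286,227),(262,244)),("yellow",(247,227),(232,231)),("blue",(266,227),(247,238)),("white",(258,187),(259,211)),("black",(278,187),(274,217))]:
    ct,pt,_=blob(t,c,a,9);cs,ps,_=blob(s,c,b,8)
    X,e=tri(pt,ps); tg[c]=plane("top",pt,.008); print("tag",c,X,"gap",round(e,4),"plane",tg[c],plane("scene",ps,.008),pt,ps)
    cv2.polylines(T,[ct],True,(0,255,0)); cv2.polylines(S,[cs],True,(0,255,0))
d=tg["yellow"]-tg["red"]; print("tag row heading",np.degrees(np.arctan2(d[1],d[0]))-90,np.linalg.norm(d))
cr=lambda I,u,v,w,h:cv2.resize(I[v-h//2:v+h//2,u-w//2:u+w//2],(400,300),interpolation=cv2.INTER_NEAREST)
M=np.vstack([np.hstack([cr(T,390,225,120,90),cr(T,268,207,96,72)]),np.hstack([cr(T,160,250,96,72),cr(S,255,228,96,72)])])
cv2.imwrite("pics/conf.png",M[:,:,::-1])
E
python3 m0.py
```

```text
red [ 0.4547 -0.3719  0.0272] gap 0.0047 ang 163.7 [38.5 50.8] [420.0519 263.7843] [368.3712 316.8596]
yellow [ 0.6334 -0.2207  0.0251] gap 0.0048 ang 146.9 [36.5 52.1] [353.6578 190.8032] [337.0759 240.3884]
blue [ 0.5867 -0.385   0.0241] gap 0.0045 ang 148.4 [35.9 52.9] [422.8001 208.4592] [391.9595 277.5445]
white [ 0.4508 -0.2216  0.038 ] gap 0.0021 ang 20.1 [52.6 35.9] [357.9673 266.7676] [307.691  290.6782]
black [0.4818 0.2823 0.025 ] gap 0.0035 ang 173.4 [38.5 49.9] [148.73   257.5947] [142.6306 213.6381]
tag red [ 0.5437 -0.0539  0.0082] gap 0.0006 plane [ 0.5436 -0.0536  0.008 ] [ 0.544  -0.0541  0.008 ] [286.6103 228.7917] [263.0032 245.8032]
tag yellow [0.5505 0.0425 0.0075] gap 0.0014 plane [0.5502 0.0431 0.008 ] [0.5504 0.0417 0.008 ] [247.5291 226.9744] [232.3111 231.3074]
tag blue [ 0.547  -0.0051  0.0077] gap 0.0008 plane [ 0.5468 -0.0048  0.008 ] [ 0.5469 -0.0056  0.008 ] [266.8519 227.9107] [247.2337 238.4674]
tag white [0.644  0.0114 0.0133] gap 0.005 plane [0.6433 0.014  0.008 ] [0.6494 0.0116 0.008 ] [258.5325 189.2546] [259.8208 210.7276]
tag black [ 0.6453 -0.0358  0.0071] gap 0.001 plane [ 0.645  -0.0354  0.008 ] [ 0.6448 -0.0366  0.008 ] [278.3396 188.0818] [274.658  217.7576]
tag row heading -3.9035261209395173 0.09690860427989337
```

View pics/conf.png

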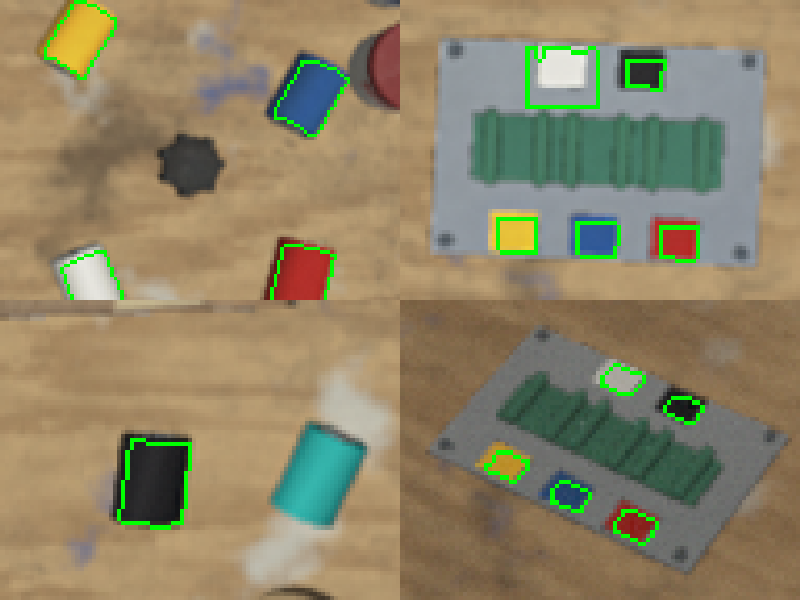

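The crops confirm the five rollers and the tags. The 2x2 opening shifts the contours by about half a pixel, and the white tag's mask spills over, so I'll fix both. I'll also get the jar beside the blue roller and plan the targets.

```bash
sed -i 's/    m=cv2.morphologyEx(m\*w.*/    m=m*w/; s/(s<40)&(v>150)/(s<45)\&(v>185)/; s/(v<55)/(v<62)\&(s<110)/' h.py
cat > m1.py <<'E'
from h import *
np.set_printoptions(precision=4,suppress=True)
t,s=viewer.snapshot("top"),viewer.snapshot("scene")
for c,a,b in [("red",(419,263),(366,317)),("yellow",(353,190),(335,240)),("blue",(422,208),(389,277)),("white",(357,265),(307,293)),("black",(148,257),(141,213))]:
    X,e,ang,wh,pt,ps,ct,cs=roller(t,s,c,a,b); x=np.array([np.cos(np.radians(ang)),np.sin(np.radians(ang)),0]); o=[]
    for n,p in(("top",pt),("scene",ps)):
        A,B=plane(n,p,.02),plane(n,p,.0357); o.append((A+x*(x@(B-A)))[:2])
    print(c,"tri z",X[2],"top",o[0],"scene",o[1],"ang",round(ang,1),np.round(wh,1))
tg={}
for c,a,b in [("red",(286,227),(262,244)),("yellow",(247,227),(232,231)),("blue",(266,227),(247,238)),("white",(258,187),(259,211)),("black",(278,187),(274,217))]:
    ct,pt,ar=blob(t,c,a,9);cs,ps,_=blob(s,c,b,8); X,e=tri(pt,ps); tg[c]=(plane("top",pt,.008)+plane("scene",ps,.008))/2
    print("tag",c,X,"gap",round(e,4),tg[c],ar)
d=tg["yellow"]-tg["red"]; h=np.arctan2(d[1],d[0])-np.pi/2; ex=np.array([np.cos(h),np.sin(h),0])
print("heading",np.degrees(h))
for c in tg: print("place",c,(tg[c]+ex*(.05 if c in("red","yellow","blue") else -.05))[:2])
m=mask(t,"red"); 
for n,I,a in(("top",t,(455,200)),("scene",s,(421,278))):
    ct,p,_=blob(I,"red",a,18); print("jar",n,p,cv2.minEnclosingCircle(ct)[1]); 
    q=p if n=="top" else None; globals()["j"+n]=p
print(tri(jtop,jscene))
E
python3 m1.py
```

```text
red tri z 0.026419477010508396 top [ 0.4554 -0.3698] scene [ 0.4534 -0.3681] ang 163.7 [38.5 50.8]
yellow tri z 0.02530618882623814 top [ 0.6331 -0.2156] scene [ 0.6337 -0.213 ] ang 146.9 [36.5 52.2]
blue tri z 0.02357491641177295 top [ 0.5855 -0.3802] scene [ 0.5846 -0.3783] ang 148.4 [35.9 52.9]Traceback (most recent call last):
  File "m1.py", line 5, in <module>
    X,e,ang,wh,pt,ps,ct,cs=roller(t,s,c,a,b); x=np.array([np.cos(np.radians(ang)),np.sin(np.radians(ang)),0]); o=[]
                           ~~~~~~^^^^^^^^^^^
  File "h.py", line 30, in roller
    ct,pt,at=blob(t,col,nt,18); cs,ps,as_=blob(s,col,ns,18)
                                          ~~~~^^^^^^^^^^^^^
  File "h.py", line 27, in blob
    c=max(cs,key=cv2.contourArea); M=cv2.moments(c)
ValueError: max() iterable argument is empty
```

```bash
sed -i 's/m=mask(im,col); w=/m=mask(im,col); w=/; s/(s<45)&(v>185)/(s<60)\&(v>100)/' h.py
sed -i 's/    m=m\*w/    m=m*w\n    if col=="white": g=im.min(2); m=m*(g>0.78*np.percentile(g[w>0],96)).astype(np.uint8)/' h.py; python3 m1.py
```

```text
red tri z 0.026495671379650143 top [ 0.4554 -0.3699] scene [ 0.4533 -0.368 ] ang 163.6 [38.5 50.8]
yellow tri z 0.025658448807832468 top [ 0.6332 -0.2157] scene [ 0.634  -0.2128] ang 146.5 [36.7 52.2]
blue tri z 0.023720395475382627 top [ 0.5855 -0.3802] scene [ 0.5846 -0.378 ] ang 148.4 [35.9 52.9]
white tri z 0.03678300779902727 top [ 0.4529 -0.221 ] scene [ 0.4532 -0.2191] ang 20.1 [51.8 31.5]
black tri z 0.026294426980450814 top [0.4847 0.2879] scene [0.4791 0.2904] ang 173.4 [39.1 50. ]
tag red [ 0.546  -0.0505  0.0084] gap 0.0014 [ 0.5461 -0.0504  0.008 ] 66.5
tag yellow [0.5525 0.0459 0.0077] gap 0.0007 [0.5524 0.0458 0.008 ] 71.5
tag blue [ 0.5491 -0.0019  0.0077] gap 0.001 [ 0.549 -0.002  0.008] 76.5
tag white [0.6497 0.0146 0.0091] gap 0.0015 [0.6502 0.0149 0.008 ] 98.0
tag black [ 0.6468 -0.033   0.0083] gap 0.001 [ 0.647 -0.033  0.008] 60.5
heading -3.749333787088602
place red [ 0.596  -0.0537]
place yellow [0.6023 0.0425]
place blue [ 0.5989 -0.0052]
place white [0.6003 0.0182]
place black [ 0.5971 -0.0297]Traceback (most recent call last):
  File "m1.py", line 18, in <module>
    ct,p,_=blob(I,"red",a,18); print("jar",n,p,cv2.minEnclosingCircle(ct)[1]);
           ~~~~^^^^^^^^^^^^^^
  File "h.py", line 28, in blob
    c=max(cs,key=cv2.contourArea); M=cv2.moments(c)
ValueError: max() iterable argument is empty
```

```bash
cat > go.py <<'E'
"""go.py x y z angle [x y z angle ...]: rows (tool axes, move units) from the measured pose through the targets; angle = closing line, deg"""
import sys; from h import *
from scipy.spatial.transform import Rotation as R
o=robot.get_obs(); p=o["tool_pos"]; q=R.from_euler("xyz",[np.pi,0,o["ee_rot"][2]])
print("t %.1f"%o["time"],p.round(4),"width %.4f"%o["width"],"line %.1f"%(np.degrees(o["ee_rot"][2])-90))
v=list(map(float,sys.argv[1:]))
for i in range(0,len(v),4):
    g=np.array(v[i:i+3]); cur=q.as_euler("xyz",True)[2]-90; da=(v[i+3]-cur+90)%180-90
    n=max(1,int(np.ceil(max(np.linalg.norm(g-p)/.195,abs(da)/29))))
    for k in range(n):
        q2=R.from_euler("xyz",[180,0,cur+90+da*(k+1)/n],degrees=True); d=(g-p)/n
        s=q.inv().apply(d)/.2; w=np.degrees((q.inv()*q2).as_rotvec())/30
        m=max(np.linalg.norm(d)/.0417,abs(da)/n/7.16)
        print(np.round(s,3).tolist(),"wz",round(w[2],3),"rows>=%.1f"%m); p2=p+d; p=p2; q=q2
    p=g
E
python3 go.py .6335 -.2145 .12 -33 .6335 -.2145 .007 -33
python3 -c "
from h import *
print(tri((455,200),(421,276)),tri((456,168),(431,250)))"
```

```text
t 0.4 [0.1598 0.5262 0.2053] width 0.0939 line 73.1
[-0.668, -0.571, 0.085] wz -0.493 rows>=4.2
[-0.401, -0.578, 0.068] wz -0.493 rows>=3.4
[-0.192, -0.529, 0.055] wz -0.493 rows>=2.7
[-0.04, -0.448, 0.044] wz -0.493 rows>=2.2
[0.06, -0.355, 0.035] wz -0.493 rows>=2.1
[0.0, -0.0, 0.565] wz 0.0 rows>=2.7
(array([ 0.60282635, -0.4491696 ,  0.05182775]), np.float64(0.0006825887503107501)) (array([ 0.67610118, -0.44865191,  0.0683589 ]), np.float64(0.0017920200007047425))
```

```bash
sed -i 's/da=(v\[i+3\]-cur+90)%180-90/da=v[i+3]-cur; da-=360*round(da\/360); p0=p/; s/d=(g-p)\/n/d=(g-p0)\/n/' go.py
python3 go.py .6335 -.2145 .12 -33 .6335 -.2145 .007 -33
```

```text
t 0.4 [0.1598 0.5262 0.2053] width 0.0939 line 73.1
[-0.668, -0.571, 0.085] wz 0.707 rows>=4.2
[-0.83, -0.29, 0.085] wz 0.707 rows>=4.2
[-0.879, 0.03, 0.085] wz 0.707 rows>=4.2
[-0.808, 0.346, 0.085] wz 0.707 rows>=4.2
[-0.628, 0.615, 0.085] wz 0.707 rows>=4.2
[-0.0, -0.0, 0.565] wz 0.0 rows>=2.7
```

```bash

python3 -m handwheel '[[-0.668,-0.571,0.085,0,0,0.707],[-0.668,-0.571,0.085,0,0,0.707],[-0.668,-0.571,0.085,0,0,0.707],[-0.668,-0.571,0.085,0,0,0.707],[-0.668,-0.571,0.085,0,0,0.707]]' -0.8
python3 -m handwheel '[[-0.83,-0.29,0.085,0,0,0.707],[-0.83,-0.29,0.085,0,0,0.707],[-0.83,-0.29,0.085,0,0,0.707],[-0.83,-0.29,0.085,0,0,0.707],[-0.83,-0.29,0.085,0,0,0.707]]'
python3 -m handwheel '[[-0.879,0.03,0.085,0,0,0.707],[-0.879,0.03,0.085,0,0,0.707],[-0.879,0.03,0.085,0,0,0.707],[-0.879,0.03,0.085,0,0,0.707],[-0.879,0.03,0.085,0,0,0.707]]'
python3 -m handwheel '[[-0.808,0.346,0.085,0,0,0.707],[-0.808,0.346,0.085,0,0,0.707],[-0.808,0.346,0.085,0,0,0.707],[-0.808,0.346,0.085,0,0,0.707],[-0.808,0.346,0.085,0,0,0.707]]'
python3 -m handwheel '[[-0.628,0.615,0.085,0,0,0.707],[-0.628,0.615,0.085,0,0,0.707],[-0.628,0.615,0.085,0,0,0.707],[-0.628,0.615,0.085,0,0,0.707],[-0.628,0.615,0.085,0,0,0.707],[-0.628,0.615,0.085,0,0,0.707],[-0.628,0.615,0.085,0,0,0.707]]'
python3 go.py .6335 -.2145 .007 -33
```

```text
time: 0.82
tool_pos: [0.2564, 0.3741, 0.188]
ee_rot: [-3.14, 0.003, 2.472]
wrist_force: [-0.2, 0.7, 0.1]
width: 0.0846
finger_force: 0.0
time: 1.23
tool_pos: [0.3513, 0.2263, 0.1711]
ee_rot: [-3.141, 0.002, 2.101]
wrist_force: [-0.8, -0.3, 0.4]
width: 0.0844
finger_force: 0.0
time: 1.65
tool_pos: [0.4463, 0.0784, 0.1539]
ee_rot: [3.142, 0.002, 1.732]
wrist_force: [0.2, 1.0, 0.2]
width: 0.0845
finger_force: 0.0
time: 2.07
tool_pos: [0.5412, -0.0693, 0.1363]
ee_rot: [3.142, 0.001, 1.363]
wrist_force: [-0.6, 0.4, -0.3]
width: 0.0845
finger_force: 0.0
time: 2.65
tool_pos: [0.634, -0.2121, 0.12]
ee_rot: [-3.139, -0.001, 0.997]
wrist_force: [-0.0, 0.8, 0.0]
width: 0.0845
finger_force: 0.0
t 2.6 [ 0.634  -0.2121  0.12  ] width 0.0845 line -32.9
[-0.011, 0.005, 0.565] wz 0.004 rows>=2.7
```

```bash

python3 -m handwheel '[[-0.01,0.005,0.3,0,0,0],[-0.01,0.005,0.45,0,0,0],[-0.01,0.005,0.56,0,0,0],[-0.01,0.005,0.56,0,0,0],[-0.01,0.005,0.56,0,0,0]]'
python3 -m handwheel '[[0,0,0,0,0,0],[0,0,0,0,0,0],[0,0,0,0,0,0],[0,0,0,0,0,0],[0,0,0,0,0,0],[0,0,0,0,0,0],[0,0,0,0,0,0],[0,0,0,0,0,0]]' 1
python3 -m handwheel '[[0,0,-0.2,0,0,0],[0,0,-0.4,0,0,0],[0,0,-0.6,0,0,0],[0,0,-0.6,0,0,0],[0,0,-0.6,0,0,0]]'
python3 go.py .6023 .0425 .11 -3.8 .6023 .0425 .022 -3.8
```

```text
time: 3.07
tool_pos: [0.6327, -0.2134, 0.0085]
ee_rot: [-3.139, -0.0, 0.998]
wrist_force: [-0.2, -0.6, -0.2]
width: 0.0846
finger_force: 0.0
time: 3.73
tool_pos: [0.6341, -0.2164, 0.0095]
ee_rot: [3.14, -0.0, 0.996]
wrist_force: [-0.7, 0.9, 5.0]
width: 0.0519
finger_force: 30.0
time: 4.15
tool_pos: [0.6355, -0.2171, 0.1323]
ee_rot: [3.134, -0.001, 0.996]
wrist_force: [0.5, 0.0, -2.0]
width: 0.0519
finger_force: 30.0
t 4.2 [ 0.6355 -0.2171  0.1323] width 0.0519 line -32.9
[0.499, -0.423, 0.056] wz -0.486 rows>=3.1
[0.59, -0.283, 0.056] wz -0.486 rows>=3.1
[0.0, -0.0, 0.44] wz 0.0 rows>=2.1
```

```bash

python3 -m handwheel '[[0.499,-0.423,0.056,0,0,-0.486],[0.499,-0.423,0.056,0,0,-0.486],[0.499,-0.423,0.056,0,0,-0.486],[0.499,-0.423,0.056,0,0,-0.486]]'
python3 -m handwheel '[[0.59,-0.283,0.056,0,0,-0.486],[0.59,-0.283,0.056,0,0,-0.486],[0.59,-0.283,0.056,0,0,-0.486],[0.59,-0.283,0.056,0,0,-0.486],[0.59,-0.283,0.056,0,0,-0.486],[0.59,-0.283,0.056,0,0,-0.486],[0.59,-0.283,0.056,0,0,-0.486],[0.59,-0.283,0.056,0,0,-0.486],[0.59,-0.283,0.056,0,0,-0.486]]'
python3 go.py .6023 .0425 .06 -3.8
python3 - <<'E'
from h import *
t=viewer.snapshot("top"); s=viewer.snapshot("scene")
c=cv2.resize(np.hstack([t[160:260,220:320],s[170:270,210:310]]),(800,400),interpolation=cv2.INTER_NEAREST)
cv2.imwrite("pics/y1.png",c[:,:,::-1])
E
```

```text
time: 4.48
tool_pos: [0.6139, -0.0796, 0.113]
ee_rot: [-3.132, -0.003, 1.256]
wrist_force: [-0.2, -0.1, -0.9]
width: 0.0517
finger_force: 30.0
time: 5.23
tool_pos: [0.6007, 0.0417, 0.1059]
ee_rot: [-3.141, 0.0, 1.502]
wrist_force: [-0.6, 0.1, -1.1]
width: 0.0516
finger_force: 30.0
t 5.2 [0.6007 0.0417 0.1059] width 0.0516 line -3.9
[0.004, 0.008, 0.229] wz -0.004 rows>=1.1
```

View pics/y1.png

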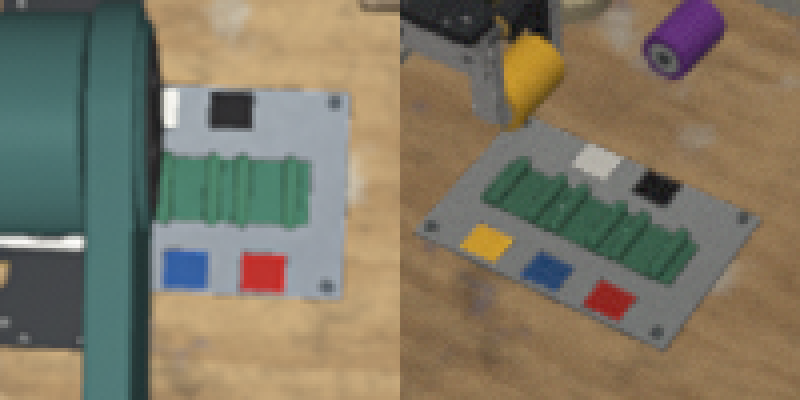

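The roller is held over the cradle, visible in the scene view at crop (535,80). I'll check where it hangs relative to the pads.

```bash
python3 - <<'E'
from h import *
s=viewer.snapshot("scene"); o=robot.get_obs()["tool_pos"]; X=o+[0,0,.0105]
e=np.array([np.cos(-.0663),np.sin(-.0663),0]); n=np.array([-e[1],e[0],0])
ct,p,a=blob(s,"yellow",(343,190),22) if 0 else blob(s,"yellow",proj("scene",X),24)
print(p,a,"bbox",ct.min(0),ct.max(0))
pts=np.array([proj("scene",X+e*k*.026+.02*(np.cos(f)*n+np.sin(f)*np.array([0,0,1]))) for k in(-1,1) for f in np.linspace(0,6.28,40)])
print("expected bbox",pts.min(0),pts.max(0))
E
python3 go.py .6023 .0425 .024 -3.8
```

```text
[241.94842407 187.31136581] 174.5 bbox [236 179] [250 201]
expected bbox [227.21438421 178.12349109] [251.46112874 202.89785955]
t 5.4 [0.6006 0.0424 0.1062] width 0.0518 line -3.9
[0.001, 0.008, 0.411] wz -0.002 rows>=2.0
```

```bash

python3 -m handwheel '[[0,0.008,0.15,0,0,0],[0,0.008,0.3,0,0,0],[0,0.008,0.36,0,0,0],[0,0.008,0.41,0,0,0],[0,0.008,0.41,0,0,0],[0,0.008,0.41,0,0,0]]'
python3 -m handwheel '[[0,0,0.0,0,0,0],[0,0,0,0,0,0],[0,0,0,0,0,0],[0,0,0,0,0,0],[0,0,0,0,0,0]]' -0.4
python3 -m handwheel '[[0,0,-0.15,0,0,0],[0,0,-0.3,0,0,0],[0,0,-0.45,0,0,0],[0,0,-0.45,0,0,0]]'
python3 go.py  .585 -.3792 .11 -32  .585 -.3792 .008 -32
```

```text
time: 5.88
tool_pos: [0.6027, 0.0432, 0.0248]
ee_rot: [3.14, -0.0, 1.505]
wrist_force: [0.7, 0.0, -0.9]
width: 0.0517
finger_force: 30.0
time: 6.3
tool_pos: [0.6023, 0.0433, 0.0246]
ee_rot: [3.141, -0.0, 1.505]
wrist_force: [-0.6, -0.7, -0.0]
width: 0.0659
finger_force: 0.0
time: 6.63
tool_pos: [0.6062, 0.0433, 0.1222]
ee_rot: [3.128, -0.001, 1.505]
wrist_force: [0.3, 0.4, 1.3]
width: 0.066
finger_force: 0.0
t 6.6 [0.6062 0.0433 0.1222] width 0.0660 line -3.8
[-0.705, 0.011, 0.02] wz 0.314 rows>=3.4
[-0.694, 0.126, 0.02] wz 0.314 rows>=3.4
[-0.664, 0.238, 0.02] wz 0.314 rows>=3.4
[0.0, -0.0, 0.51] wz 0.0 rows>=2.4
```

```bash

python3 -m handwheel '[[-0.705,0.011,0.02,0,0,0.314],[-0.705,0.011,0.02,0,0,0.314],[-0.705,0.011,0.02,0,0,0.314],[-0.705,0.011,0.02,0,0,0.314]]' -0.55
python3 -m handwheel '[[-0.694,0.126,0.02,0,0,0.314],[-0.694,0.126,0.02,0,0,0.314],[-0.694,0.126,0.02,0,0,0.314],[-0.694,0.126,0.02,0,0,0.314]]'
python3 -m handwheel '[[-0.664,0.238,0.02,0,0,0.314],[-0.664,0.238,0.02,0,0,0.314],[-0.664,0.238,0.02,0,0,0.314],[-0.664,0.238,0.02,0,0,0.314],[-0.664,0.238,0.02,0,0,0.314],[-0.664,0.238,0.02,0,0,0.314],[-0.664,0.238,0.02,0,0,0.314],[-0.664,0.238,0.02,0,0,0.314]]'
python3 go.py .585 -.3792 .008 -32
python3 - <<'E'
from h import *
np.set_printoptions(precision=4,suppress=True)
t,s=viewer.snapshot("top"),viewer.snapshot("scene")
a,b=proj("top",(.6023,.0425,.033)),proj("scene",(.6023,.0425,.033)); print(a,b)
X,e,ang,wh,pt,ps,ct,cs=roller(t,s,"yellow",a,b); print("yellow",X,e,ang,wh,plane("top",pt,.033),plane("scene",ps,.033))
E
```

```text
time: 6.97
tool_pos: [0.5941, -0.1022, 0.1093]
ee_rot: [-3.141, 0.003, 1.337]
wrist_force: [0.9, 0.7, -0.0]
width: 0.0726
finger_force: 0.0
time: 7.3
tool_pos: [0.5865, -0.2436, 0.105]
ee_rot: [-3.141, 0.002, 1.172]
wrist_force: [-0.0, -0.2, 0.3]
width: 0.0729
finger_force: 0.0
time: 7.97
tool_pos: [0.5813, -0.3771, 0.1022]
ee_rot: [-3.141, -0.001, 1.014]
wrist_force: [0.1, -0.9, 0.2]
width: 0.0729
finger_force: 0.0
t 8.0 [ 0.5813 -0.3771  0.1022] width 0.0729 line -31.9
[0.001, 0.021, 0.471] wz 0.003 rows>=2.3
[246.3613 205.4464] [241.2111 212.0541]Traceback (most recent call last):
  File "<stdin>", line 5, in <module>
  File "h.py", line 31, in roller
    ct,pt,at=blob(t,col,nt,18); cs,ps,as_=blob(s,col,ns,18)
                                          ~~~~^^^^^^^^^^^^^
  File "h.py", line 28, in blob
    c=max(cs,key=cv2.contourArea); M=cv2.moments(c)
ValueError: max() iterable argument is empty
```

```bash

python3 -m handwheel '[[0,0.021,0.2,0,0,0],[0,0.021,0.38,0,0,0],[0,0.021,0.47,0,0,0],[0,0.021,0.47,0,0,0],[0,0.021,0.47,0,0,0]]'
python3 -m handwheel '[[0,0,0,0,0,0],[0,0,0,0,0,0],[0,0,0,0,0,0],[0,0,0,0,0,0],[0,0,0,0,0,0],[0,0,0,0,0,0],[0,0,0,0,0,0]]' 1
python3 -m handwheel '[[0,0,-0.2,0,0,0],[0,0,-0.4,0,0,0],[0,0,-0.6,0,0,0],[0,0,-0.6,0,0,0],[0,0,-0.6,0,0,0],[0,0,-0.6,0,0,0],[0,0,-0.6,0,0,0]]'
python3 go.py .5989 -.0052 .11 -3.8
```

```text
time: 8.48
tool_pos: [0.5842, -0.3802, 0.0077]
ee_rot: [-3.14, -0.0, 1.013]
wrist_force: [0.6, -0.9, 0.1]
width: 0.0728
finger_force: 0.0
time: 9.07
tool_pos: [0.5852, -0.3823, 0.0102]
ee_rot: [3.138, 0.0, 1.012]
wrist_force: [0.8, -0.3, 6.4]
width: 0.0517
finger_force: 30.0
time: 9.65
tool_pos: [0.5828, -0.3806, 0.1246]
ee_rot: [-3.136, -0.001, 1.011]
wrist_force: [0.0, 0.2, -1.7]
width: 0.0518
finger_force: 30.0
t 9.7 [ 0.5828 -0.3806  0.1246] width 0.0518 line -32.0
[0.817, -0.464, 0.037] wz -0.471 rows>=4.5
[0.905, -0.25, 0.037] wz -0.471 rows>=4.5
```

```bash

python3 -m handwheel '[[0.817,-0.464,0.037,0,0,-0.471],[0.817,-0.464,0.037,0,0,-0.471],[0.817,-0.464,0.037,0,0,-0.471],[0.817,-0.464,0.037,0,0,-0.471],[0.817,-0.464,0.037,0,0,-0.471]]'
python3 -m handwheel '[[0.905,-0.25,0.037,0,0,-0.471],[0.905,-0.25,0.037,0,0,-0.471],[0.905,-0.25,0.037,0,0,-0.471],[0.905,-0.25,0.037,0,0,-0.471],[0.905,-0.25,0.037,0,0,-0.471],[0.905,-0.25,0.037,0,0,-0.471],[0.905,-0.25,0.037,0,0,-0.471],[0.905,-0.25,0.037,0,0,-0.471],[0.905,-0.25,0.037,0,0,-0.471],[0.905,-0.25,0.037,0,0,-0.471]]'
python3 go.py .5989 -.0052 .024 -3.8
```

```text
time: 10.07
tool_pos: [0.5905, -0.1885, 0.1172]
ee_rot: [-3.135, -0.003, 1.261]
wrist_force: [0.1, 0.2, -1.2]
width: 0.0517
finger_force: 30.0
time: 10.9
tool_pos: [0.6001, -0.0078, 0.1127]
ee_rot: [-3.141, 0.0, 1.503]
wrist_force: [0.5, -1.0, -1.7]
width: 0.052
finger_force: 30.0
t 10.9 [ 0.6001 -0.0078  0.1127] width 0.0520 line -3.9
[0.013, -0.007, 0.444] wz -0.004 rows>=2.1
```

```bash

python3 -m handwheel '[[0.013,-0.007,0.15,0,0,0],[0.013,-0.007,0.3,0,0,0],[0.013,-0.007,0.4,0,0,0],[0.013,-0.007,0.44,0,0,0],[0.013,-0.007,0.44,0,0,0],[0.013,-0.007,0.44,0,0,0]]'
python3 -m handwheel '[[0,0,0.0,0,0,0],[0,0,0,0,0,0],[0,0,0,0,0,0],[0,0,0,0,0,0],[0,0,0,0,0,0]]' -0.4
python3 -m handwheel '[[0,0,-0.15,0,0,0],[0,0,-0.3,0,0,0],[0,0,-0.45,0,0,0],[0,0,-0.45,0,0,0],[0,0,-0.45,0,0,0]]'
python3 go.py  .4545 -.369 .11 -16.4
```

```text
time: 11.4
tool_pos: [0.5994, -0.0046, 0.0256]
ee_rot: [3.141, -0.0, 1.503]
wrist_force: [-0.8, -0.5, -1.8]
width: 0.0523
finger_force: 30.0
time: 11.82
tool_pos: [0.5993, -0.0035, 0.0256]
ee_rot: [3.141, -0.0, 1.505]
wrist_force: [-0.5, 0.2, 0.9]
width: 0.0655
finger_force: 0.0
time: 12.23
tool_pos: [0.6008, -0.0036, 0.1181]
ee_rot: [3.136, 0.0, 1.505]
wrist_force: [0.6, 0.0, -1.0]
width: 0.0656
finger_force: 0.0
t 12.2 [ 0.6008 -0.0036  0.1181] width 0.0656 line -3.8
[-0.624, -0.203, 0.014] wz 0.14 rows>=3.1
[-0.637, -0.157, 0.014] wz 0.14 rows>=3.1
[-0.647, -0.11, 0.014] wz 0.14 rows>=3.1
```

```bash

python3 -m handwheel '[[-0.624,-0.203,0.014,0,0,0.14],[-0.624,-0.203,0.014,0,0,0.14],[-0.624,-0.203,0.014,0,0,0.14],[-0.624,-0.203,0.014,0,0,0.14]]' -0.7
python3 -m handwheel '[[-0.637,-0.157,0.014,0,0,0.14],[-0.637,-0.157,0.014,0,0,0.14],[-0.637,-0.157,0.014,0,0,0.14],[-0.637,-0.157,0.014,0,0,0.14]]'
python3 -m handwheel '[[-0.647,-0.11,0.014,0,0,0.14],[-0.647,-0.11,0.014,0,0,0.14],[-0.647,-0.11,0.014,0,0,0.14],[-0.647,-0.11,0.014,0,0,0.14],[-0.647,-0.11,0.014,0,0,0.14],[-0.647,-0.11,0.014,0,0,0.14],[-0.647,-0.11,0.014,0,0,0.14],[-0.647,-0.11,0.014,0,0,0.14]]'
python3 go.py .4545 -.369 .008 -16.4
python3 - <<'E'
from h import *
t=viewer.snapshot("top"); s=viewer.snapshot("scene")
c=cv2.resize(np.hstack([t[160:260,220:320],s[170:270,210:310]]),(800,400),interpolation=cv2.INTER_NEAREST)
cv2.imwrite("pics/b1.png",c[:,:,::-1])
E
```

```text
time: 12.57
tool_pos: [0.5469, -0.1301, 0.1099]
ee_rot: [-3.136, 0.003, 1.426]
wrist_force: [0.5, -0.3, -0.4]
width: 0.0795
finger_force: 0.0
time: 12.9
tool_pos: [0.4983, -0.2516, 0.1074]
ee_rot: [-3.138, 0.002, 1.353]
wrist_force: [1.0, 0.2, 0.2]
width: 0.0799
finger_force: 0.0
time: 13.57
tool_pos: [0.4536, -0.3671, 0.1065]
ee_rot: [-3.141, -0.001, 1.287]
wrist_force: [0.0, -0.3, 0.4]
width: 0.0798
finger_force: 0.0
t 13.6 [ 0.4536 -0.3671  0.1065] width 0.0798 line -16.2
[-0.008, 0.007, 0.493] wz 0.005 rows>=2.4
```

View pics/b1.png

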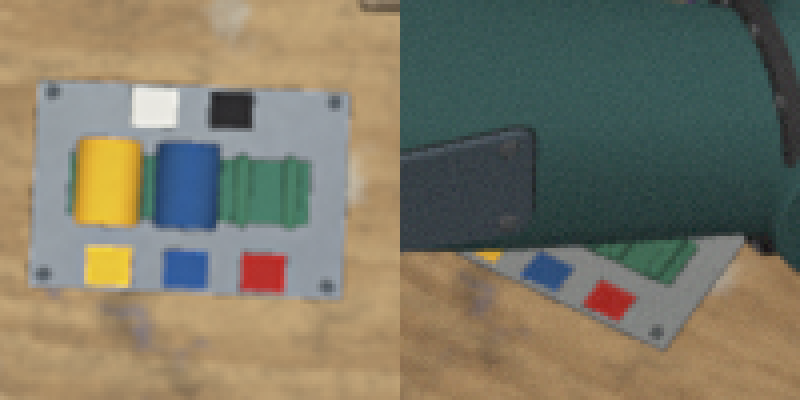

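Yellow and blue lie in their own grooves, at crop (108,182) and (188,185). Now the red one.

```bash

python3 -m handwheel '[[-0.008,0.007,0.2,0,0,0],[-0.008,0.007,0.38,0,0,0],[-0.008,0.007,0.49,0,0,0],[-0.008,0.007,0.49,0,0,0],[-0.008,0.007,0.49,0,0,0]]'
python3 -m handwheel '[[0,0,0,0,0,0],[0,0,0,0,0,0],[0,0,0,0,0,0],[0,0,0,0,0,0],[0,0,0,0,0,0],[0,0,0,0,0,0],[0,0,0,0,0,0]]' 1
python3 -m handwheel '[[0,0,-0.2,0,0,0],[0,0,-0.4,0,0,0],[0,0,-0.6,0,0,0],[0,0,-0.6,0,0,0],[0,0,-0.6,0,0,0],[0,0,-0.6,0,0,0],[0,0,-0.6,0,0,0]]'
python3 go.py .596 -.0537 .11 -3.8
```

```text
time: 14.08
tool_pos: [0.4533, -0.3695, 0.0078]
ee_rot: [-3.139, -0.002, 1.286]
wrist_force: [0.5, -0.1, 0.6]
width: 0.0801
finger_force: 0.0
time: 14.67
tool_pos: [0.4545, -0.3717, 0.0104]
ee_rot: [3.139, 0.001, 1.285]
wrist_force: [-0.7, -0.4, 5.3]
width: 0.0518
finger_force: 30.0
time: 15.25
tool_pos: [0.4523, -0.3697, 0.1257]
ee_rot: [-3.137, -0.003, 1.285]
wrist_force: [-0.6, -0.2, -2.4]
width: 0.0519
finger_force: 30.0
t 15.2 [ 0.4523 -0.3697  0.1257] width 0.0519 line -16.4
[0.859, 0.122, 0.039] wz -0.21 rows>=4.2
[0.841, 0.215, 0.039] wz -0.21 rows>=4.2
```

```bash

python3 -m handwheel '[[0.859,0.122,0.039,0,0,-0.21],[0.859,0.122,0.039,0,0,-0.21],[0.859,0.122,0.039,0,0,-0.21],[0.859,0.122,0.039,0,0,-0.21],[0.859,0.122,0.039,0,0,-0.21]]'
python3 -m handwheel '[[0.841,0.215,0.039,0,0,-0.21],[0.841,0.215,0.039,0,0,-0.21],[0.841,0.215,0.039,0,0,-0.21],[0.841,0.215,0.039,0,0,-0.21],[0.841,0.215,0.039,0,0,-0.21],[0.841,0.215,0.039,0,0,-0.21],[0.841,0.215,0.039,0,0,-0.21],[0.841,0.215,0.039,0,0,-0.21],[0.841,0.215,0.039,0,0,-0.21],[0.841,0.215,0.039,0,0,-0.21]]'
python3 go.py .596 -.0537 .0245 -3.8
```

```text
time: 15.67
tool_pos: [0.5259, -0.2063, 0.1176]
ee_rot: [-3.136, -0.006, 1.401]
wrist_force: [-0.4, 0.3, -1.8]
width: 0.0519
finger_force: 30.0
time: 16.5
tool_pos: [0.5968, -0.0566, 0.1132]
ee_rot: [-3.141, 0.0, 1.502]
wrist_force: [0.4, -0.6, -0.1]
width: 0.0516
finger_force: 30.0
t 16.5 [ 0.5968 -0.0566  0.1132] width 0.0516 line -3.9
[0.014, -0.005, 0.443] wz -0.004 rows>=2.1
```

```bash

python3 -m handwheel '[[0.014,-0.005,0.15,0,0,0],[0.014,-0.005,0.3,0,0,0],[0.014,-0.005,0.4,0,0,0],[0.014,-0.005,0.44,0,0,0],[0.014,-0.005,0.44,0,0,0],[0.014,-0.005,0.44,0,0,0]]'
python3 -m handwheel '[[0,0,0.0,0,0,0],[0,0,0,0,0,0],[0,0,0,0,0,0],[0,0,0,0,0,0],[0,0,0,0,0,0]]' -0.4
python3 -m handwheel '[[0,0,-0.15,0,0,0],[0,0,-0.3,0,0,0],[0,0,-0.45,0,0,0],[0,0,-0.45,0,0,0],[0,0,-0.45,0,0,0]]'
python3 go.py  .453 -.22 .12 20
```

```text
time: 17.0
tool_pos: [0.5966, -0.0531, 0.0258]
ee_rot: [3.141, 0.0, 1.503]
wrist_force: [0.8, 0.4, -1.6]
width: 0.0515
finger_force: 30.0
time: 17.42
tool_pos: [0.5967, -0.0521, 0.0256]
ee_rot: [3.141, -0.0, 1.505]
wrist_force: [-0.1, 0.3, 0.0]
width: 0.0658
finger_force: 0.0
time: 17.83
tool_pos: [0.5981, -0.0523, 0.1181]
ee_rot: [3.136, 0.001, 1.505]
wrist_force: [-0.5, 0.8, -1.2]
width: 0.066
finger_force: 0.0
t 17.8 [ 0.5981 -0.0523  0.1181] width 0.0660 line -3.8
[-0.442, -0.335, -0.005] wz -0.396 rows>=2.7
[-0.364, -0.418, -0.005] wz -0.396 rows>=2.7
```

```bash

python3 -m handwheel '[[-0.442,-0.335,-0.005,0,0,-0.396],[-0.442,-0.335,-0.005,0,0,-0.396],[-0.442,-0.335,-0.005,0,0,-0.396],[-0.442,-0.335,-0.005,0,0,-0.396]]' -0.9
python3 -m handwheel '[[-0.364,-0.418,-0.005,0,0,-0.396],[-0.364,-0.418,-0.005,0,0,-0.396],[-0.364,-0.418,-0.005,0,0,-0.396],[-0.364,-0.418,-0.005,0,0,-0.396],[-0.364,-0.418,-0.005,0,0,-0.396],[-0.364,-0.418,-0.005,0,0,-0.396],[-0.364,-0.418,-0.005,0,0,-0.396],[-0.364,-0.418,-0.005,0,0,-0.396]]'
python3 - <<'E'
from h import *
np.set_printoptions(precision=4,suppress=True)
t=viewer.snapshot("top"); s=viewer.snapshot("scene")
c=cv2.resize(np.hstack([t[160:260,220:320],s[170:270,210:310]]),(800,400),interpolation=cv2.INTER_NEAREST)
cv2.imwrite("pics/r1.png",c[:,:,::-1])
x=np.array([np.cos(-.065),np.sin(-.065),0])
for k,g in dict(red=(.596,-.0537),yellow=(.6023,.0425),blue=(.5989,-.0052)).items():
    try:
        _,p,a=blob(t,k,proj("top",(*g,.04)),15); A,B=plane("top",p,.033),plane("top",p,.0487); print(k,(A+x*(x@(B-A)))[:2]-g,a)
    except Exception as e: print(k,e)
E
python3 go.py .4525 -.2205 .008 20
```

```text
time: 18.17
tool_pos: [0.5197, -0.1388, 0.114]
ee_rot: [-3.136, -0.0, 1.708]
wrist_force: [0.3, 0.1, 0.5]
width: 0.0874
finger_force: 0.0
time: 18.83
tool_pos: [0.452, -0.2185, 0.1168]
ee_rot: [-3.142, -0.001, 1.921]
wrist_force: [-0.3, -0.1, -0.0]
width: 0.0893
finger_force: 0.0
red [ 0.0003 -0.0003] 273.5
yellow [ 0.0004 -0.0005] 282.0
blue [ 0.0004 -0.0008] 274.0
t 18.9 [ 0.4519 -0.2188  0.117 ] width 0.0891 line 20.1
[-0.009, -0.0, 0.545] wz 0.003 rows>=2.6
```

View pics/r1.png

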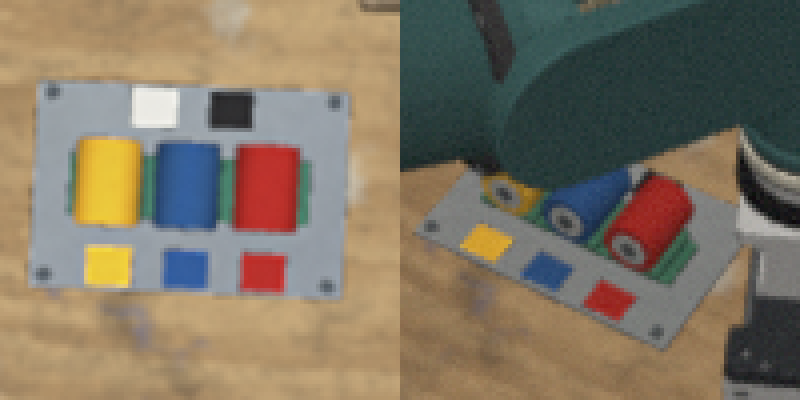

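All three lower rollers are within 1 mm, at crop (108,182), (188,185) and (268,188). Now the white one.

```bash

python3 -m handwheel '[[-0.009,0,0.2,0,0,0],[-0.009,0,0.4,0,0,0],[-0.009,0,0.545,0,0,0],[-0.009,0,0.545,0,0,0],[-0.009,0,0.545,0,0,0]]'
python3 -m handwheel '[[0,0,0,0,0,0],[0,0,0,0,0,0],[0,0,0,0,0,0],[0,0,0,0,0,0],[0,0,0,0,0,0],[0,0,0,0,0,0],[0,0,0,0,0,0],[0,0,0,0,0,0]]' 1
python3 -m handwheel '[[0,0,-0.2,0,0,0],[0,0,-0.4,0,0,0],[0,0,-0.65,0,0,0],[0,0,-0.65,0,0,0],[0,0,-0.65,0,0,0],[0,0,-0.65,0,0,0],[0,0,-0.65,0,0,0]]'
python3 go.py .6003 .0184 .13 -3.8
```

```text
time: 19.35
tool_pos: [0.4512, -0.2204, 0.0073]
ee_rot: [-3.14, -0.003, 1.92]
wrist_force: [-0.6, -0.5, 0.3]
width: 0.0895
finger_force: 0.0
time: 20.02
tool_pos: [0.4525, -0.2216, 0.009]
ee_rot: [3.14, 0.001, 1.919]
wrist_force: [1.8, 1.6, 2.4]
width: 0.0522
finger_force: 30.0
time: 20.6
tool_pos: [0.4503, -0.2205, 0.1353]
ee_rot: [-3.138, -0.004, 1.919]
wrist_force: [-0.1, 0.7, -1.6]
width: 0.052
finger_force: 30.0
t 20.6 [ 0.4503 -0.2205  0.1353] width 0.0520 line 20.0
[0.433, 0.556, 0.013] wz 0.396 rows>=3.4
[0.539, 0.455, 0.013] wz 0.396 rows>=3.4
```

```bash

python3 -m handwheel '[[0.433,0.556,0.013,0,0,0.396],[0.433,0.556,0.013,0,0,0.396],[0.433,0.556,0.013,0,0,0.396],[0.433,0.556,0.013,0,0,0.396]]'
python3 -m handwheel '[[0.539,0.455,0.013,0,0,0.396],[0.539,0.455,0.013,0,0,0.396],[0.539,0.455,0.013,0,0,0.396],[0.539,0.455,0.013,0,0,0.396],[0.539,0.455,0.013,0,0,0.396],[0.539,0.455,0.013,0,0,0.396],[0.539,0.455,0.013,0,0,0.396],[0.539,0.455,0.013,0,0,0.396],[0.539,0.455,0.013,0,0,0.396],[0.539,0.455,0.013,0,0,0.396]]'
python3 go.py .6003 .0184 .0565 -3.8
python3 - <<'E'
from h import *
s=viewer.snapshot("scene"); o=robot.get_obs()["tool_pos"]; X=o+[0,0,.0105]
e=np.array([np.cos(-.0663),np.sin(-.0663),0]); n=np.array([-e[1],e[0],0])
pts=np.array([proj("scene",X+e*k*.026+.02*(np.cos(f)*n+np.sin(f)*np.array([0,0,1]))) for k in(-1,1) for f in np.linspace(0,6.28,60)])
hull=cv2.convexHull(np.round(pts).astype(np.int32)); u,v=map(int,proj("scene",X))
w=s.copy(); cv2.polylines(w,[hull],True,(0,255,0)); c=np.hstack([s[v-45:v+55,u-50:u+50],w[v-45:v+55,u-50:u+50]])
cv2.imwrite("pics/w1.png",cv2.resize(c,(800,400),interpolation=cv2.INTER_NEAREST)[:,:,::-1])
E
```

```text
time: 20.93
tool_pos: [0.5265, -0.098, 0.132]
ee_rot: [-3.137, -0.005, 1.714]
wrist_force: [0.1, -0.3, -1.0]
width: 0.0519
finger_force: 30.0
time: 21.77
tool_pos: [0.6013, 0.0164, 0.1331]
ee_rot: [-3.142, 0.0, 1.503]
wrist_force: [0.4, 0.3, -1.9]
width: 0.0519
finger_force: 30.0
t 21.8 [0.6013 0.0164 0.1331] width 0.0519 line -3.9
[0.01, -0.006, 0.383] wz -0.003 rows>=1.8
```

View pics/w1.png

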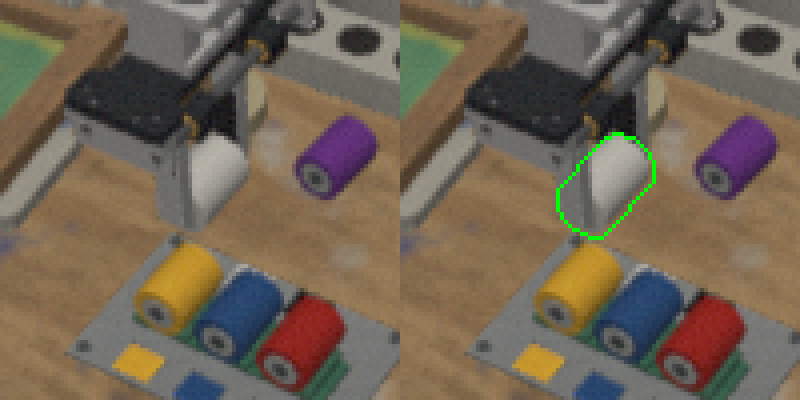

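The white roller hangs within about 1 px (roughly 1.5 mm toward +y) of the predicted outline. I'll aim slightly right and lower it.

```bash

python3 -m handwheel '[[0.006,-0.006,0.15,0,0,0],[0.006,-0.006,0.28,0,0,0],[0.006,-0.006,0.34,0,0,0],[0.006,-0.006,0.38,0,0,0],[0.006,-0.006,0.38,0,0,0],[0.006,-0.006,0.38,0,0,0],[0.006,-0.006,0.38,0,0,0]]'
python3 go.py .6003 .0184 .0555 -3.8
```

```text
time: 22.4
tool_pos: [0.6017, 0.0187, 0.0585]
ee_rot: [3.139, -0.0, 1.505]
wrist_force: [-0.6, -0.9, -1.2]
width: 0.0517
finger_force: 30.0
t 22.4 [0.6017 0.0187 0.0585] width 0.0517 line -3.8
[-0.002, -0.007, 0.015] wz 0.0 rows>=0.1
```

```bash

python3 -m handwheel '[[-0.005,-0.005,0.01,0,0,0],[-0.005,-0.005,0.015,0,0,0],[-0.005,-0.005,0.015,0,0,0],[-0.005,-0.005,0.015,0,0,0],[-0.005,-0.005,0.015,0,0,0]]'
python3 -m handwheel '[[0,0,0.004,0,0,0],[0,0,0.004,0,0,0],[0,0,0.004,0,0,0]]'
```

```text
time: 22.82
tool_pos: [0.6, 0.0177, 0.0547]
ee_rot: [3.14, 0.0, 1.505]
wrist_force: [0.2, -1.9, 0.5]
width: 0.0517
finger_force: 30.0
time: 23.07
tool_pos: [0.6, 0.0176, 0.0546]
ee_rot: [3.14, 0.0, 1.505]
wrist_force: [-2.1, -1.7, 5.3]
width: 0.0518
finger_force: 30.0
```

Contact, at 5 N. Release and go up.

```bash

python3 -m handwheel '[[0,0,0,0,0,0],[0,0,0,0,0,0],[0,0,0,0,0,0],[0,0,0,0,0,0],[0,0,0,0,0,0],[0,0,0,0,0,0]]' -0.35
python3 -m handwheel '[[0,0,-0.15,0,0,0],[0,0,-0.3,0,0,0],[0,0,-0.45,0,0,0],[0,0,-0.45,0,0,0],[0,0,-0.45,0,0,0]]'
python3 go.py .482 .289 .11 -6.6
```

```text
time: 23.57
tool_pos: [0.5994, 0.0179, 0.0529]
ee_rot: [-3.141, -0.0, 1.505]
wrist_force: [-0.3, -0.4, -0.7]
width: 0.0637
finger_force: 0.0
time: 23.98
tool_pos: [0.6011, 0.0178, 0.1461]
ee_rot: [3.136, -0.0, 1.505]
wrist_force: [0.3, 0.1, -0.6]
width: 0.0635
finger_force: 0.0
t 24.0 [0.6011 0.0178 0.1461] width 0.0635 line -3.8
[0.657, -0.342, 0.09] wz 0.047 rows>=3.6
[0.648, -0.358, 0.09] wz 0.047 rows>=3.6
```

```bash

python3 -m handwheel '[[0.657,-0.342,0.09,0,0,0.047],[0.657,-0.342,0.09,0,0,0.047],[0.657,-0.342,0.09,0,0,0.047],[0.657,-0.342,0.09,0,0,0.047]]' -0.9
python3 -m handwheel '[[0.648,-0.358,0.09,0,0,0.047],[0.648,-0.358,0.09,0,0,0.047],[0.648,-0.358,0.09,0,0,0.047],[0.648,-0.358,0.09,0,0,0.047],[0.648,-0.358,0.09,0,0,0.047],[0.648,-0.358,0.09,0,0,0.047],[0.648,-0.358,0.09,0,0,0.047],[0.648,-0.358,0.09,0,0,0.047]]'
python3 go.py .482 .289 .008 -6.6
python3 - <<'E'
from h import *
t=viewer.snapshot("top"); s=viewer.snapshot("scene")
c=cv2.resize(np.hstack([t[160:260,220:320],s[170:270,210:310]]),(800,400),interpolation=cv2.INTER_NEAREST)
cv2.imwrite("pics/w2.png",c[:,:,::-1])
E
```

```text
time: 24.32
tool_pos: [0.5367, 0.1563, 0.1223]
ee_rot: [-3.136, -0.0, 1.482]
wrist_force: [0.6, -0.3, 0.2]
width: 0.0865
finger_force: 0.0
time: 24.98
tool_pos: [0.4807, 0.2877, 0.1067]
ee_rot: [-3.141, 0.001, 1.454]
wrist_force: [0.3, -0.5, -0.6]
width: 0.0893
finger_force: 0.0
t 25.0 [0.4807 0.2877 0.1067] width 0.0893 line -6.7
[0.007, 0.005, 0.493] wz -0.003 rows>=2.4
```

View pics/w2.png

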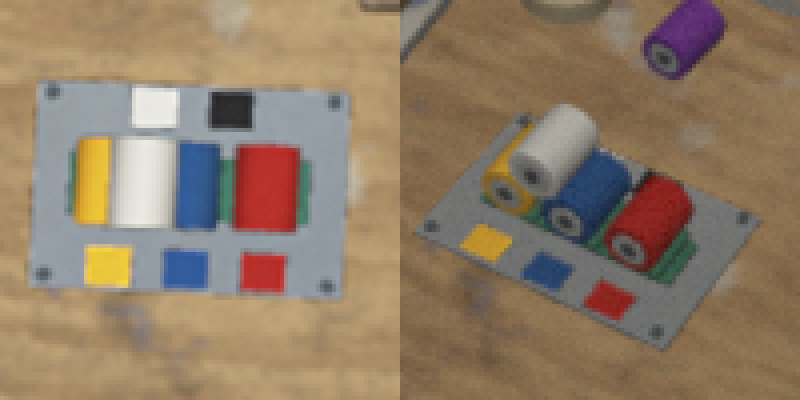

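White sits in its hollow between yellow and blue, at crop (145,182), in line with its tag. Now black.

```bash

python3 -m handwheel '[[0.007,0.005,0.2,0,0,0],[0.007,0.005,0.38,0,0,0],[0.007,0.005,0.49,0,0,0],[0.007,0.005,0.49,0,0,0],[0.007,0.005,0.49,0,0,0]]'
python3 -m handwheel '[[0,0,0,0,0,0],[0,0,0,0,0,0],[0,0,0,0,0,0],[0,0,0,0,0,0],[0,0,0,0,0,0],[0,0,0,0,0,0],[0,0,0,0,0,0],[0,0,0,0,0,0]]' 1
python3 -m handwheel '[[0,0,-0.2,0,0,0],[0,0,-0.4,0,0,0],[0,0,-0.65,0,0,0],[0,0,-0.8,0,0,0],[0,0,-0.8,0,0,0],[0,0,-0.8,0,0,0],[0,0,-0.8,0,0,0]]'
python3 go.py .5972 -.0297 .16 -3.8
```

```text
time: 25.5
tool_pos: [0.4811, 0.2891, 0.0083]
ee_rot: [-3.139, 0.002, 1.454]
wrist_force: [0.8, 0.2, -0.3]
width: 0.0893
finger_force: 0.0
time: 26.17
tool_pos: [0.4823, 0.2906, 0.0102]
ee_rot: [3.14, -0.001, 1.456]
wrist_force: [1.2, -0.3, 2.7]
width: 0.052
finger_force: 30.0
time: 26.75
tool_pos: [0.4806, 0.29, 0.1677]
ee_rot: [-3.139, 0.001, 1.456]
wrist_force: [0.1, -0.4, -1.1]
width: 0.0518
finger_force: 30.0
t 26.8 [0.4806 0.29   0.1677] width 0.0518 line -6.6
[-0.76, 0.381, 0.019] wz -0.047 rows>=4.1
[-0.769, 0.363, 0.019] wz -0.047 rows>=4.1
```

```bash

python3 -m handwheel '[[-0.76,0.381,0.019,0,0,-0.047],[-0.76,0.381,0.019,0,0,-0.047],[-0.76,0.381,0.019,0,0,-0.047],[-0.76,0.381,0.019,0,0,-0.047],[-0.76,0.381,0.019,0,0,-0.047]]'
python3 -m handwheel '[[-0.769,0.363,0.019,0,0,-0.047],[-0.769,0.363,0.019,0,0,-0.047],[-0.769,0.363,0.019,0,0,-0.047],[-0.769,0.363,0.019,0,0,-0.047],[-0.769,0.363,0.019,0,0,-0.047],[-0.769,0.363,0.019,0,0,-0.047],[-0.769,0.363,0.019,0,0,-0.047],[-0.769,0.363,0.019,0,0,-0.047],[-0.769,0.363,0.019,0,0,-0.047],[-0.769,0.363,0.019,0,0,-0.047]]'
python3 go.py .5972 -.0297 .0575 -3.8
python3 - <<'E'
from h import *
s=viewer.snapshot("scene"); o=robot.get_obs()["tool_pos"]; X=o+[0,0,.0105]
e=np.array([np.cos(-.0663),np.sin(-.0663),0]); n=np.array([-e[1],e[0],0])
pts=np.array([proj("scene",X+e*k*.026+.02*(np.cos(f)*n+np.sin(f)*np.array([0,0,1]))) for k in(-1,1) for f in np.linspace(0,6.28,60)])
hull=cv2.convexHull(np.round(pts).astype(np.int32)); u,v=map(int,proj("scene",X))
w=s.copy(); cv2.polylines(w,[hull],True,(0,255,0)); c=np.hstack([s[v-45:v+55,u-50:u+50],w[v-45:v+55,u-50:u+50]])
cv2.imwrite("pics/k1.png",cv2.resize(c,(800,400),interpolation=cv2.INTER_NEAREST)[:,:,::-1])
E
```

```text
time: 27.17
tool_pos: [0.5396, 0.1238, 0.1612]
ee_rot: [-3.136, 0.006, 1.473]
wrist_force: [-1.0, 0.6, -2.9]
width: 0.0522
finger_force: 30.0
time: 28.0
tool_pos: [0.5977, -0.0275, 0.1616]
ee_rot: [-3.141, -0.0, 1.507]
wrist_force: [0.2, 0.3, -1.5]
width: 0.0517
finger_force: 30.0
t 28.0 [ 0.5977 -0.0275  0.1616] width 0.0517 line -3.6
[-0.011, -0.002, 0.521] wz 0.005 rows>=2.5
```

View pics/k1.png

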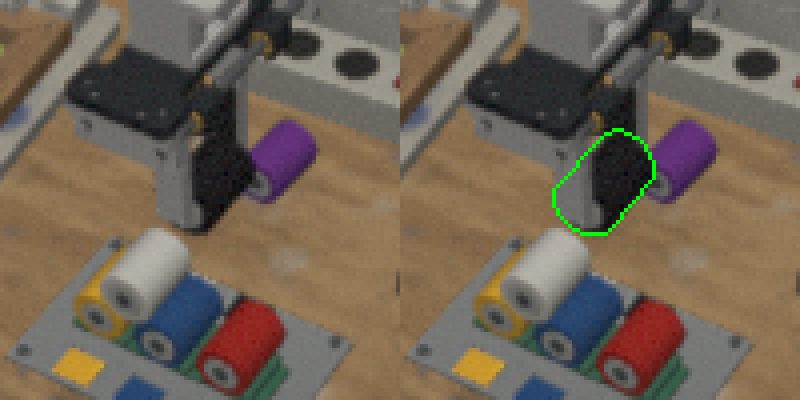

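The black roller fills the predicted outline, so it is well centred. Lower it.

```bash

python3 -m handwheel '[[-0.011,-0.002,0.2,0,0,0],[-0.011,-0.002,0.36,0,0,0],[-0.011,-0.002,0.46,0,0,0],[-0.011,-0.002,0.52,0,0,0],[-0.011,-0.002,0.52,0,0,0],[-0.011,-0.002,0.52,0,0,0],[-0.011,-0.002,0.52,0,0,0],[-0.011,-0.002,0.52,0,0,0]]'
python3 go.py .5972 -.0297 .0555 -3.8
```

```text
time: 28.72
tool_pos: [0.5984, -0.0313, 0.0588]
ee_rot: [3.139, 0.0, 1.505]
wrist_force: [0.5, 0.2, -0.9]
width: 0.0518
finger_force: 30.0
t 28.7 [ 0.5984 -0.0313  0.0588] width 0.0518 line -3.8
[0.007, -0.006, 0.017] wz 0.001 rows>=0.1
```

```bash

python3 -m handwheel '[[0.006,-0.004,0.01,0,0,0],[0.006,-0.004,0.015,0,0,0],[0.006,-0.004,0.015,0,0,0],[0.006,-0.004,0.015,0,0,0],[0.006,-0.004,0.015,0,0,0]]'
python3 -m handwheel '[[0,0,0.003,0,0,0],[0,0,0.003,0,0,0],[0,0,0.003,0,0,0]]'
```

```text
time: 29.13
tool_pos: [0.5972, -0.0299, 0.0554]
ee_rot: [3.141, -0.0, 1.505]
wrist_force: [-0.6, 1.7, 3.2]
width: 0.052
finger_force: 30.0
time: 29.38
tool_pos: [0.5972, -0.0299, 0.0553]
ee_rot: [3.14, -0.0, 1.505]
wrist_force: [-1.8, 0.9, 4.2]
width: 0.0518
finger_force: 30.0
```

```bash

python3 -m handwheel '[[0,0,0,0,0,0],[0,0,0,0,0,0],[0,0,0,0,0,0],[0,0,0,0,0,0],[0,0,0,0,0,0],[0,0,0,0,0,0]]' -0.35
python3 -m handwheel '[[0,0,-0.15,0,0,0],[0,0,-0.3,0,0,0],[0,0,-0.45,0,0,0],[0,0,-0.6,0,0,0],[0,0,-0.6,0,0,0]]'
python3 -m handwheel '[[-0.9,0,0,0,0,0],[-0.9,0,0,0,0,0],[-0.9,0,0,0,0,0],[-0.9,0,0,0,0,0],[-0.9,0,0,0,0,0],[-0.9,0,0,0,0,0],[-0.9,0,0,0,0,0]]'
python3 -m handwheel '[[-0.5,-0.6,0,0,0,0],[-0.5,-0.6,0,0,0,0],[-0.5,-0.6,0,0,0,0],[-0.5,-0.6,0,0,0,0],[-0.5,-0.6,0,0,0,0],[-0.5,-0.6,0,0,0,0],[-0.5,-0.6,0,0,0,0]]'
python3 - <<'E'
from h import *
np.set_printoptions(precision=4,suppress=True)
t=viewer.snapshot("top"); s=viewer.snapshot("scene")
c=cv2.resize(np.hstack([t[160:260,220:320],s[170:270,210:310]]),(800,400),interpolation=cv2.INTER_NEAREST)
x=np.array([np.cos(-.065),np.sin(-.065),0])
_,p,a=blob(t,"black",proj("top",(.5971,-.0297,.075)),14); A,B=plane("top",p,.065),plane("top",p,.081); print("black",(A+x*(x@(B-A)))[:2]-(.5971,-.0297),a)
for n,I in(("top",t),("scene",s)):
    for X in((.5971,-.0297,.065),(.6003,.0184,.065)):
        nn=np.array([-x[1],x[0],0])
        pts=np.array([proj(n,np.array(X)+x*k*.026+.02*(np.cos(f)*nn+np.sin(f)*np.array([0,0,1]))) for k in(-1,1) for f in np.linspace(0,6.28,60)])
        h=cv2.convexHull(pts.astype(np.float32))[:,0]; h=(h-((220,160) if n=="top" else (210,170)))*4+2+((0,0) if n=="top" else (400,0))
        cv2.polylines(c,[h.astype(np.int32)],True,(0,255,0))
cv2.imwrite("pics/end.png",c[:,:,::-1])
E
```

```text
time: 29.88
tool_pos: [0.5967, -0.0302, 0.0537]
ee_rot: [-3.141, -0.0, 1.505]
wrist_force: [0.5, 1.2, -0.5]
width: 0.0634
finger_force: 0.0
time: 30.3
tool_pos: [0.6004, -0.0306, 0.1822]
ee_rot: [3.128, 0.001, 1.505]
wrist_force: [1.3, -0.5, 0.9]
width: 0.0634
finger_force: 0.0
time: 30.88
tool_pos: [0.5847, -0.2095, 0.1731]
ee_rot: [-3.14, -0.002, 1.503]
wrist_force: [0.3, -0.0, 0.2]
width: 0.0633
finger_force: 0.0
time: 31.47
tool_pos: [0.4598, -0.2998, 0.1742]
ee_rot: [3.14, -0.001, 1.507]
wrist_force: [-0.0, 0.2, -0.6]
width: 0.0636
finger_force: 0.0
black [-0.0003  0.0004] 284.0
```

View pics/end.png

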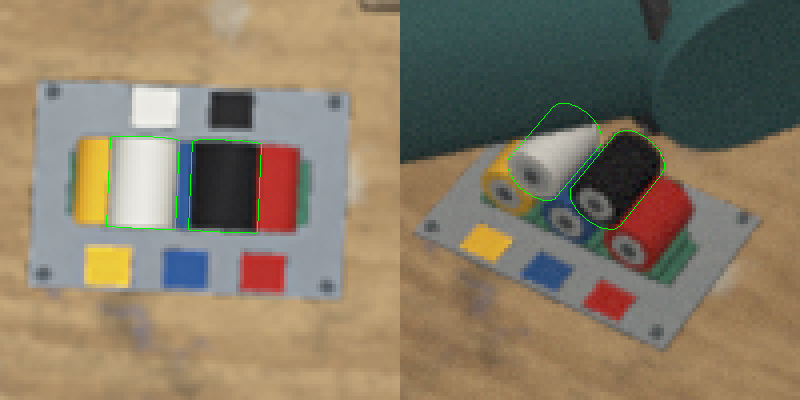

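All five are in place, and both upper rollers fill the outlines expected at their resting poses in both views. The arm is clear, so I'm handing in.

```bash
python3 -c "
from bench import robot
print(robot.close_job())"
```

```text
the job is handed in; nothing more can be done
None
```

The job is handed in with all five rollers in their own colour's groove or hollow: red, yellow, blue and black measured within 1 mm of their places, white matched its expected outline, and the arm was clear at about 31 s; no verdict came back.

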